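# Clear the fitting plate and offer the catch ball

## Task

Refitting the closet door's ball catch: hold the orange scraper block and wipe the three loose sealant chips off the dark fitting plate into the clear trough without fingering the chips, then stand the scraper upright on the table well clear of the plate. Next lift the blue dish, turn it about a quarter turn so its yellow spout faces the brass catch, and carry it level over the middle of the plate, about 9 cm above the plate's top, keeping the steel ball centred in it all the while. Finish still holding it there, still and level, and leave the opener, smoothing tool, tape roll and jar where they are.

Things in the scene. Friction and masses are not known exactly. Their poses are not given: they have to be found in the camera images.
- plate_center (a point): centre of the top face of the fitting plate, a fixed dark steel block 35 mm high. Axes: z up, +x towards the clear acrylic trough, +y towards the brass catch. The top face runs from x = -70 to +60 mm and y = -65 to +65 mm about this point
- trough_floor (a point): middle of the floor of the clear acrylic trough fixed along the plate's +x edge: inside 65 mm wide (x) and 150 mm long (y), floor 4 mm and walls 32 mm above the table; open towards the plate, whose top stands 31 mm above this floor. Same axes as the plate
- catch_mouth (a point): top centre of the upright brass ball-catch barrel (26 mm across, flange 36 mm) fixed beside the plate, 100 mm from the plate's centre along its +y axis and 33 mm higher than the plate's top
- chip0_center (a point): centre of loose white chip of hardened sealant 1 of 3: 26 x 20 x 13 mm (x, y, z), 10 g, lying on the plate
- chip1_center (a point): centre of loose white chip of hardened sealant 2 of 3: 26 x 20 x 13 mm (x, y, z), 10 g, lying on the plate
- chip2_center (a point): centre of loose white chip of hardened sealant 3 of 3: 26 x 20 x 13 mm (x, y, z), 10 g, lying on the plate
- scraper_grip (a point): point on the upright grip of the orange scraper block, 42 mm above its underside, on its middle. It stands on its black-edged foot, 24 mm thick (x) and 110 mm long (y), 16 mm high; above that the grip is 18 mm thick (x), 50 mm long (y) and reaches 60 mm above the underside. Its axes: x across the thickness, y along the blade, z up. It may stand left or right of the plate
- dish_center (a point): centre of the blue eight-sided dished plate, 54 mm across, half-way up: 15 mm above its underside. It starts level on a fixed grey stand 40 mm across (its rubber foot 60 mm) and 26 mm high. Two flat white grip ears on its +y and -y sides are 30 mm long (x), from 2 to 30 mm above the underside, and are 60 mm apart over their outsides. Axes: +x to the yellow pouring spout, z up. 110 g; the inside slopes 10 degrees down to the middle
- dish_spout (a point): tip of the yellow pouring spout, 48 mm from the dish's centre along its +x axis and 3 mm lower
- ball_center (a point): centre of the loose steel ball, 16 mm across, 17 g, lying in the middle of the dish; the dish's wall stands higher than the ball except at the spout
- opener: red plastic cartridge opener, about 120 x 40 x 12 mm, flat on the table near the robot, bystander; origin at the middle of its underside
- smoother: dark silicone smoothing tool, about 120 x 38 x 9 mm, flat on the table near the robot, bystander; origin at the middle of its underside
- tape: yellow roll of tape lying flat, 100 mm across, 25 mm high, bystander; origin at the middle of its underside
- jar: white jar with a green cap, 64 mm across, 90 mm high, bystander; origin at the middle of its underside
Mind the look-alikes: they are no part of the job. What is shaped like the part that bears chip0_center but green or red is not meant.

How it is judged:
By the outcome, as a careful person would: the job done as asked, in the order asked, and still so for the second after the job is handed in, while the arm keeps its last pose, push and grip.
It also fails if it takes over 72 s, if anything falls off the work surface, if the arm or the gripper's body presses on something with over 40 N, if the wrist force passes 120 N, or if a joint passes its speed limit or range.

## Robot

A 7-joint arm with a two-finger parallel gripper is mounted at the origin on the work surface. World frame = base frame: x ahead of the robot, y to its left, z up, the work surface at z = 0. Lengths are in m, angles in rad, forces in N, time in s.
With the tool pointing down it reaches from about 0.4 to 0.925 m from the base axis. Payload 5.6 kg.
Tool frame: the origin (TCP) lies at the very end of the fingers, on their centre line; the grasp point (between the pads) lies 19 mm behind it; y points along the fingers, z is the direction in which the jaws open and shut, and the axes are right-handed (so a half turn about y gives the same grasp; the last joint's range is limited). The gripper opens to 85 mm and grips with 20 to 120 N. Pads are 22 mm wide; open, the fingers measure 114 mm over their backs; the gripper's body (76 mm by 85 mm) begins 54 mm behind the grasp point. The pads swing forward as they close: fully open they stand 13 mm farther back than shut.
Start: joints at [-0.043, 0.468, -0.012, 1.603, 0.006, 1.071, -0.056], TCP at [0.65, -0, 0.231] pointing down, gripper open.
Joint ranges: [-2.53, 2.53], [-0.31, 2.02], [-1.57, 1.55], [0.28, 2.44], [-1.29, 4.43], [0.15, 1.84], [-2.92, 2.92]. Speed limits (rad/s): [2.57, 2.57, 3.14, 3.14, 3.14, 3.14, 3.14].

## Interface

Orientations are given as a rotation vector (axis times angle).
In Python, from plant import * gives the robot as it stands.
- The arm moves only by the tool carry_out, never from a script. Its argument "steps" is text: rows parted by semicolons, each of 7 numbers parted by spaces: the finger opening in m, from 0 to 0.0854, then the shift along the tool's x, y, z in m, then the turn, a rotation vector about the tool's x, y, z in rad. A call has 1 to 20 rows; each row shifts and turns the pose as measured when the row begins, along the tool's axes as they then stand; what a row does not reach is not made up. A row lasts 1/10 s, in which the tool goes at most 50 mm and 8.59 degrees, less where a joint would pass 70% of its speed; a pose out of reach is approached as far as the arm can. A call is refused whole if a number of a shift passes 0.05 or a number of a turn 0.15, either way. A call with a gripper value outside its range is refused whole. The fingers move at their own pace and stop on an object; "newtons" is the grip in N (left out, the last holds). Time passes only in rows, so rows that do not move let the fingers close. It gives the time, the measured TCP pose, the force and the opening at its end, in the units of the state.
- read_state(): the state, without advancing time (a new reading comes with each control period).
- grab_frame(name): name is "scene" or "side" or "wrist"; returns the picture (420x560x3 uint8, blue, green, red); there is no depth.
- camera_model(name): a dict with "fx", "fy", "cx", "cy" (pixels), "k1" (the pictures are not rectified: a ray, as slopes to the right and down, at radius r is drawn at 1 + k1 r^2 times it, then the intrinsics apply), "position" and "orientation" of the camera in the world. Camera axes: x right, y down, z forward; pixel columns grow to the right and rows downward; lengths in m; the calibration is good to about 2 mm. A picture is of the moment at which its call begins: read the wrist's pose just before it. camera_model takes no time and is no camera call; for the wrist camera it gives the pose at the moment of the call.
- hand_in(): hands the job in, once; it reports no verdict.
Trained networks look in the newest picture that a camera, given by its name, has taken for a name from the list of things; names that differ only in an ending like _2 or _b are one class to them, and where a whole thing is asked for, a point or a joint stands for the part that bears it (a point fixed in the world has none). Each returns a list of dicts, best first, with "confidence" (0 to 1); they miss things now and then, are a little off and sometimes report something else, mostly with a low value. They report only what shows in the picture. A call takes as long as a camera call. They do not tell look-alikes from the thing itself.
- search_frame(camera, query): "at" ([x, y, z] in m, in world coordinates, good to about 4 mm: the middle of the surface that is visible of it).
The state is a dict: "time": time; "q": joint angles; "qd": joint speeds; "effort": joint torques, N m; "tcp_pos": TCP position; "tool_rot": TCP orientation; "wrist_force": force on the tool from outside, world axes, zero at the start; "wrist_torque": the same for the moment, N m; "finger_gap": finger opening in m.
Only numpy, scipy, OpenCV 4.12 (cv2) and the standard library are available. Lean on these libraries where they do the work, as an engineer would, in place of code of your own. Each camera call takes 0.05 s, during which the arm holds its last target. There are 200 camera calls.

## Working session

There is one attempt and no reset: what is moved stays moved. The work goes in short steps, Python scripts to look and compute and a tool call to move; the robot and the scene stay as the last step left them, time stands still between calls to the robot, and variables do not carry over. Pictures are saved under pics/ and viewed, about 8 in all and at most 12, crops included, and the job is handed in when it is done.

Besides the shell and the picture viewer there is one more tool, called after ">>>" in YAML: its name, and indented under it one key for each argument. carry_out: Moves the arm, as the interface text tells. Its arguments: {"type":"object","properties":{"steps":{"type":"string"},"newtons":{"type":"number"}},"required":["steps"]}

```bash
ls; mkdir -p pics
cat > h.py <<'E'
from plant import *
import numpy as np, cv2
from scipy.spatial.transform import Rotation as R
def cam(n):
    return camera_model(n)
def Rm(o):
    o=np.array(o,float)
    return o if o.shape==(3,3) else (R.from_rotvec(o).as_matrix() if o.size==3 else R.from_quat(o).as_matrix())
def proj(m,p):
    c=Rm(m["orientation"]).T@(np.array(p)-m["position"]); s=c[:2]/c[2]; s=s*(1+m["k1"]*(s@s))
    return np.array([m["fx"]*s[0]+m["cx"],m["fy"]*s[1]+m["cy"]])
def onz(m,uv,z):
    d=np.array([(uv[0]-m["cx"])/m["fx"],(uv[1]-m["cy"])/m["fy"]]); s=d.copy()
    for _ in range(20): s=d/(1+m["k1"]*(s@s))
    w=Rm(m["orientation"])@np.array([s[0],s[1],1]); p=np.array(m["position"])
    return p+w*(z-p[2])/w[2]
E
python3 - <<'E'
from h import *
s=read_state(); print(s)
for n in ["scene","side","wrist"]:
    m=cam(n); print(n,m); cv2.imwrite(f"pics/a_{n}.png",grab_frame(n))
    for q in ["plate_center","trough_floor","catch_mouth","chip0_center","scraper_grip","dish_center","dish_spout","ball_center","tape","jar","opener","smoother"]:
        print(q,[(np.round(d["at"],3).tolist(),round(d["confidence"],2)) for d in search_frame(n,q)[:5]])
a=[cv2.imread(f"pics/a_{n}.png") for n in ["scene","side"]]
E
```

```text
pics
{'time': 0.0, 'q': array([-0.04297571,  0.46836702, -0.01156371,  1.60364305,  0.00602569,
        1.07135748, -0.05627318]), 'qd': array([ 0.0011228 ,  0.00026147,  0.00047984, -0.00024948, -0.00053128,
       -0.0013546 , -0.00061508]), 'effort': array([-1.81076980e-04, -5.32374322e+01,  2.12178100e-02, -2.51299274e+01,
        1.13576866e-02,  7.69772858e-03, -1.10212341e-06]), 'tcp_pos': array([ 6.49447529e-01, -1.15101004e-04,  2.30336847e-01]), 'tool_rot': array([-1.21055632,  1.21046161, -1.20856047]), 'wrist_force': array([-0.31918631,  0.63028613,  0.33728842]), 'wrist_torque': array([ 0.03368951, -0.02515638, -0.01336082]), 'finger_gap': 0.08504758259377206}
scene {'fx': 536.7446732661632, 'fy': 536.7446732661632, 'cx': 300.181659451522, 'cy': 204.19169256042292, 'k1': -0.05925757156424637, 'position': array([1.14697894, 0.37528675, 1.00313463]), 'orientation': array([-1.36863709, -2.34594304,  0.78513364])}
plate_center [([0.566, 0.023, 0.027], 0.55)]
trough_floor [([0.571, 0.02, 0.033], 0.76), ([0.542, 0.051, 0.046], 0.68), ([0.493, 0.331, 0.04], 0.19)]
catch_mouth [
[... 1537 characters left out ...]
, 0.73)]
wrist {'fx': 307.8807698273754, 'fy': 307.8807698273754, 'cx': 280.86739685503767, 'cy': 208.84320160733932, 'k1': -0.00030031403522213856, 'position': array([0.65064675, 0.06666966, 0.37412696]), 'orientation': array([2.87656638e+00, 4.06317904e-05, 2.20854448e-04])}
plate_center [([0.559, 0.022, 0.035], 0.56)]
trough_floor [([0.558, 0.021, 0.035], 0.75)]
catch_mouth [([0.555, 0.024, 0.035], 0.83)]
chip0_center [([0.52, -0.032, 0.05], 0.73), ([0.451, -0.111, 0.01], 0.6), ([0.377, -0.031, 0.01], 0.57)]
scraper_grip []
dish_center []
dish_spout []
ball_center [([0.556, 0.022, 0.034], 0.47)]
tape []
jar [([0.556, 0.022, 0.035], 0.37)]
opener [([0.382, -0.17, 0.011], 0.62)]
smoother []
```

View pics/a_scene.png

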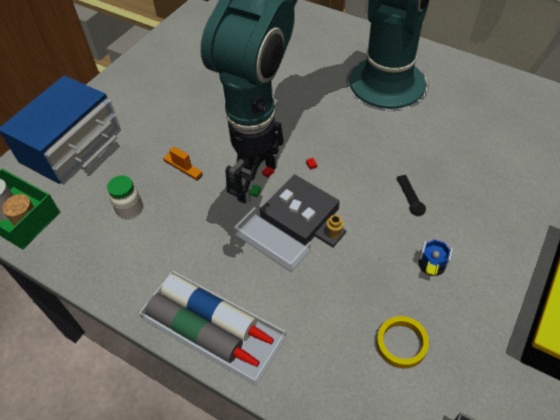

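View pics/a_side.png

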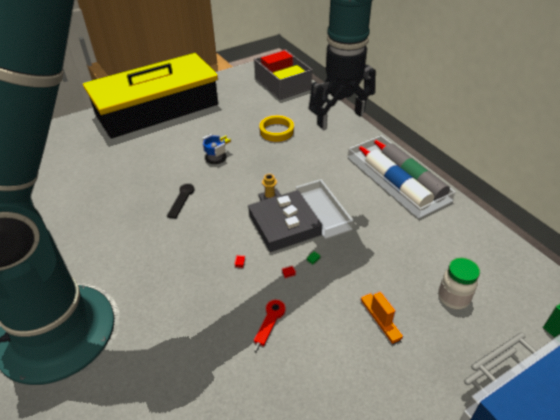

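View pics/a_wrist.png

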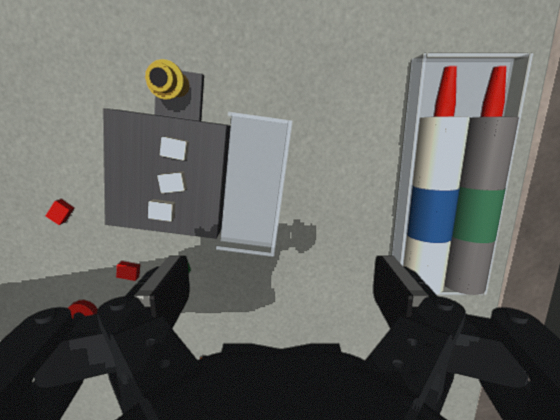

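The wrist view shows the plate at (105-228,108-237), the chips at (173,148), (171,183) and (160,211), the trough to its right, and the catch at (162,78). The scene view shows the scraper at (181,161) and the dish at (436,256), with its spout at (432,268).

Run:
```python
from h import *
m=cam("wrist")
for n,uv,z in [("pl",(105,108),.035),("pl",(228,125),.035),("pl",(220,238),.035),("pl",(105,225),.035),("tr",(230,113),.032),("tr",(292,122),.032),("tr",(275,255),.032),("catch",(160,77),.068),("c",(173,148),.048),("c",(171,183),.048),("c",(160,210),.048)]:
    print(n,onz(m,uv,z).round(4))
a=[]
for n,(u,v),w in [("scene",(182,162),30),("side",(382,317),35),("scene",(436,257),25),("side",(216,147),25)]:
    g=cv2.imread(f"pics/a_{n}.png")[v-w:v+w,u-w:u+w]; a.append(cv2.resize(g,(400,300) if 0 else (300,300),interpolation=cv2.INTER_CUBIC))
cv2.imwrite("pics/b.png",np.vstack([np.hstack(a[:2]),np.hstack(a[2:])]))
```

```text
pl [0.4664 0.0842 0.035 ]
pl [0.5945 0.067  0.035 ]
pl [ 0.5794 -0.0608  0.035 ]
pl [ 0.4471 -0.0448  0.035 ]
tr [0.5967 0.0793 0.032 ]
tr [0.6626 0.0701 0.032 ]
tr [ 0.6437 -0.0836  0.032 ]
catch [0.5391 0.1097 0.068 ]
c [0.5383 0.0438 0.048 ]
c [0.5328 0.0069 0.048 ]
c [ 0.5179 -0.0232  0.048 ]
```

View pics/b.png

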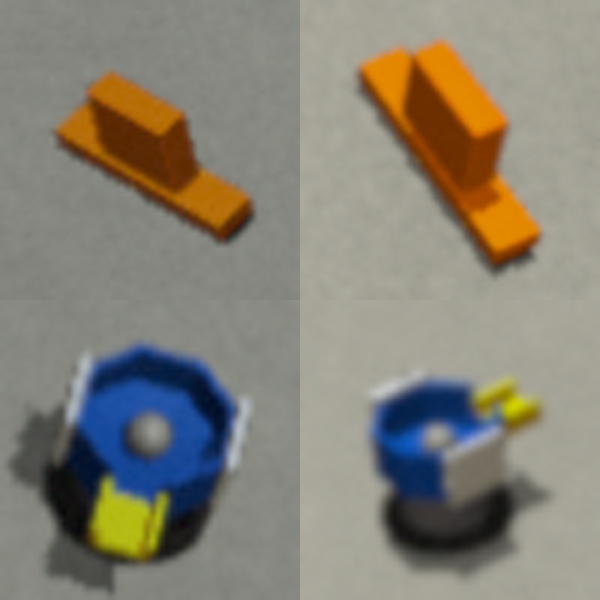

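Run:
```python
from h import *
s=read_state(); print(s["time"]); print(R.from_rotvec(s["tool_rot"]).as_matrix().round(3))
def C(n,pts,o,k,z): 
    m=cam(n); p=np.array([onz(m,(o[0]+x/k,o[1]+y/k),z) for x,y in pts]); return p
A=C("scene",[(110,72),(88,95),(163,137),(185,112)],(152,132),5,.06)
B=C("side",[(140,42),(112,55),(175,135),(207,122)],(347,282),300/70,.06)
for P in (A,B):
    v=(P[2]+P[3]-P[0]-P[1])/2; print("grip",P.mean(0).round(4),np.degrees(np.arctan2(v[1],v[0])).round(1),np.linalg.norm(v))
# dish: ball centre z = 26+? ; octagon centre rim z=.056
for n,o,k,ball,sp,e1,e2 in [("scene",(411,232),6,(148,435),(122,525),((90,355),(62,455)),((247,400),(232,465))),("side",(191,122),6,(437,435),(522,405),((372,392),(425,375)),((440,452),(503,432)))]:
    f=lambda p,z:C(n,[((p[0]-(300 if n=="side" else 0)),p[1]-300)],o,k,z)[0]
    b=f(ball,.046);t=f(sp,.038); print("ball",b.round(4),"spout",t.round(4),np.degrees(np.arctan2(*(t-b)[1::-1])).round(1))
    if n=="side":
        for e in (e1,e2):
            a,c=f(e[0],.056),f(e[1],.056); print("ear",a.round(4),c.round(4),np.degrees(np.arctan2(*(c-a)[1::-1])).round(1))
```

```text
1.95
[[-0. -0.  1.]
 [-1. -0. -0.]
 [ 0. -1. -0.]]
grip [ 0.5437 -0.3041  0.06  ] 85.7 0.047690541146925995
grip [ 0.5401 -0.3106  0.06  ] -94.0 0.047304432602242735
ball [0.5021 0.3279 0.046 ] spout [0.5352 0.3328 0.038 ] 8.5
ball [0.4947 0.3204 0.046 ] spout [0.5408 0.3307 0.038 ] 12.6
ear [0.4793 0.3512 0.056 ] [0.5046 0.3504 0.056 ] -1.8
ear [0.4854 0.2959 0.056 ] [0.5148 0.2944 0.056 ] -2.9
```

>>> carry_out:
  steps: "0.085 0.03 0.008 -0.01 0 0.007 0;0.085 0.03 0.008 -0.01 0 0.007 0;0.085 0.03 0.008 -0.01 0 0.007 0;0.085 0.03 0.008 -0.01 0 0.007 0;0.085 0.03 0.008 -0.01 0 0.007 0;0.085 0.03 0.008 -0.01 0 0.007 0;0.085 0.03 0.008 -0.01 0 0.007 0;0.085 0.03 0.008 -0.01 0 0.007 0;0.085 0.03 0.008 -0.01 0 0.007 0;0.085 0.03 0.008 -0.01 0 0.007 0;0.085 0 0 0 0 0 0"

```text
time: 3.05
tcp_pos: [0.5387, -0.3058, 0.1483]
tool_rot: [-1.173, 1.256, -1.26]
wrist_force: [-0.7, -0.8, 0.1]
finger_gap: 0.0848
```

```bash
cat > look.py <<'E'
from h import *
import sys
s=read_state(); T=R.from_rotvec(s["tool_rot"]).as_matrix()
print(s["time"],s["tcp_pos"].round(4),"z",T[:,2].round(3),"y",T[:,1].round(3),"yaw",np.degrees(np.arctan2(T[1,2],T[0,2])).round(2),"gap",round(s["finger_gap"],4),"F",s["wrist_force"].round(1))
if len(sys.argv)>1:
    cv2.imwrite(f"pics/{sys.argv[2]}.png",grab_frame(sys.argv[1]))
E
python3 look.py wrist c
```

```text
3.05 [ 0.5387 -0.3058  0.1483] z [ 0.998 -0.068  0.004] y [ 0.004  0.001 -1.   ] yaw -3.89 gap 0.0848 F [-0.7 -0.8  0.1]
```

View pics/c.png

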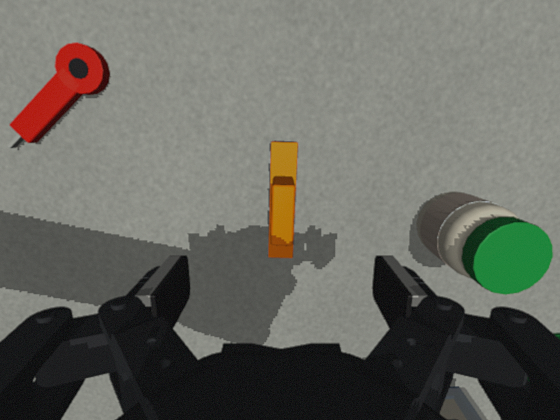

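Run:
```python
from h import *
m=cam("wrist")
for uv,z in [((284,184.5),.06),((282.5,244.5),.06),((284,142),.016)]: print(onz(m,uv,z).round(4))
print(np.mean([onz(m,(284,184.5),.06),onz(m,(282.5,244.5),.06)],0).round(4))
```

```text
[ 0.5454 -0.2801  0.06  ]
[ 0.5411 -0.3289  0.06  ]
[ 0.5479 -0.2506  0.016 ]
[ 0.5433 -0.3045  0.06  ]
```

>>> carry_out:
  steps: "0.085 -0.0016 0.015 0.0045 0 0.018 0;0.085 0 0.018 0 0 0 0;0.085 0 0.018 0 0 0 0;0.085 0 0.018 0 0 0 0;0.085 0 0.018 0 0 0 0;0.085 0 0.018 0 0 0 0;0.085 0 0.01 0 0 0 0;0.085 0 0.004 0 0 0 0;0.085 0 0 0 0 0 0"

```text
time: 4.0
tcp_pos: [0.5557, -0.2858, 0.0213]
tool_rot: [-1.161, 1.257, -1.259]
wrist_force: [0.1, 1.0, 0.6]
finger_gap: 0.085
```

```bash
python3 look.py
```

```text
4.0 [ 0.5557 -0.2858  0.0213] z [ 0.997 -0.07   0.01 ] y [ 0.011  0.009 -1.   ] yaw -4.02 gap 0.085 F [0.1 1.  0.6]
```

```bash
cat > to.py <<'E'
# usage: to.py x y z yaw_deg -> total correction in tool axes, level tool
from h import *
import sys
x,y,z,yaw=map(float,sys.argv[1:5])
s=read_state(); T=R.from_rotvec(s["tool_rot"]).as_matrix()
d=T.T@(np.array([x,y,z])-s["tcp_pos"])
c,n=np.cos(np.radians(yaw)),np.sin(np.radians(yaw))
G=np.array([[n,0,c],[-c,0,n],[0,-1,0]])
print(round(s["time"],2),"pos",s["tcp_pos"].round(4),"yaw",np.degrees(np.arctan2(T[1,2],T[0,2])).round(2),"tilt",np.degrees(np.arccos(-T[2,1])).round(2),"gap",round(s["finger_gap"],4),"F",s["wrist_force"].round(1))
print("shift",d.round(4),"turn",R.from_matrix(T.T@G).as_rotvec().round(4))
E
python3 to.py 0.5433 -0.3045 0.024 -5
```

```text
4.0 pos [ 0.5557 -0.2858  0.0213] yaw -4.02 tilt 0.8 gap 0.085 F [0.1 1.  0.6]
shift [ 0.0195 -0.003  -0.0111] turn [-0.0101  0.0172 -0.0097]
```

>>> carry_out:
  steps: "0.085 0.01 -0.002 -0.006 -0.005 0.009 -0.005;0.085 0.01 -0.001 -0.005 -0.005 0.009 -0.005;0.085 0 0 0 0 0 0;0.085 0 0 0 0 0 0"

```text
time: 4.4
tcp_pos: [0.5436, -0.3079, 0.027]
tool_rot: [-1.165, 1.272, -1.28]
wrist_force: [-0.1, 0.1, -0.2]
finger_gap: 0.0852
```

```bash
python3 to.py 0.5433 -0.3045 0.024 -5
```

```text
4.4 pos [ 0.5436 -0.3079  0.027 ] yaw -5.18 tilt 0.27 gap 0.0852 F [-0.1  0.1 -0.2]
shift [-0.0033  0.003  -0.0007] turn [-0.0033 -0.0032  0.0033]
```

>>> carry_out:
  steps: "0.085 -0.003 0.002 0 -0.003 -0.003 0.003;0 0 0 0 0 0 0;0 0 0 0 0 0 0;0 0 0 0 0 0 0;0 0 0 0 0 0 0;0 0 0 0 0 0 0;0 0 0 0 0 0 0"
  newtons: 60

```text
time: 5.1
tcp_pos: [0.5448, -0.3045, 0.0257]
tool_rot: [-1.166, 1.271, -1.274]
wrist_force: [-0.1, -0.3, -0.3]
finger_gap: 0.0175
```

```bash
python3 to.py 0.5433 -0.3045 0.125 -7.4
```

```text
5.1 pos [ 0.5448 -0.3045  0.0257] yaw -4.98 tilt 0.11 gap 0.0175 F [-0.1 -0.3 -0.3]
shift [ 0.0002 -0.0993 -0.0013] turn [-0.002   0.0423 -0.    ]
```

>>> carry_out:
  steps: "0 0 -0.015 0 0 0.007 0;0 0 -0.02 0 0 0.007 0;0 0 -0.02 0 0 0.007 0;0 0 -0.02 0 0 0.007 0;0 0 -0.015 0 0 0.007 0;0 -0.02 0 -0.009 0 0.007 0;0 -0.035 0 -0.009 0 0 0;0 -0.04 0 -0.009 0 0 0;0 -0.04 0 -0.009 0 0 0;0 -0.04 0 -0.009 0 0 0;0 -0.04 0 -0.009 0 0 0;0 -0.035 0 -0.009 0 0 0;0 -0.02 0 0 0 0 0;0 0 0 0 0 0 0;0 0 0 0 0 0 0"

```text
time: 6.6
tcp_pos: [0.5183, -0.0213, 0.1317]
tool_rot: [-1.133, 1.3, -1.319]
wrist_force: [-0.2, 0.0, -1.5]
finger_gap: 0.0172
```

```bash
python3 to.py 0.4792 0.0169 0.09 -7.4; python3 look.py wrist d
```

```text
6.6 pos [ 0.5183 -0.0213  0.1317] yaw -7.97 tilt 0.74 gap 0.0172 F [-0.2  0.  -1.5]
shift [-0.0325  0.0411 -0.0445] turn [-0.0128 -0.01    0.0017]
6.6 [ 0.5183 -0.0213  0.1317] z [ 0.99  -0.139  0.013] y [ 0.012 -0.003 -1.   ] yaw -7.97 gap 0.0172 F [-0.2  0.  -1.5]
```

View pics/d.png

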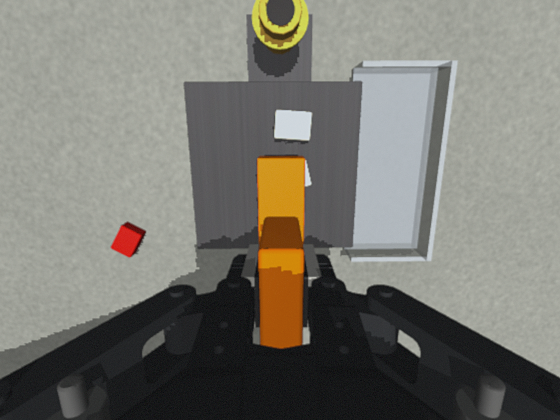

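The wrist view shows the scraper held straight at (281,290) over the plate. The plate's corners are at about (184,83), (362,82), (354,247) and (195,248).

Run:
```python
from h import *
m=cam("wrist")
P=np.array([onz(m,u,.035) for u in [(184,83),(362,82),(355,247),(195,248)]]); print(P.round(4))
a=np.degrees(np.arctan2(*(P[1]+P[2]-P[0]-P[3])[1::-1])); print(a,P.mean(0)+.005*np.array([np.cos(np.radians(a)),np.sin(np.radians(a)),0]))
print(onz(m,(279,12),.068))
```

```text
[[ 0.4644  0.0833  0.035 ]
 [ 0.5923  0.0662  0.035 ]
 [ 0.5774 -0.0617  0.035 ]
 [ 0.4451 -0.0433  0.035 ]]
-7.774809520967416 [0.52474792 0.01044757 0.035     ]
[0.53708924 0.10870719 0.068     ]
```

>>> carry_out:
  steps: "0 -0.015 0 -0.02 -0.005 -0.005 0;0 -0.015 0 -0.02 -0.004 -0.005 0;0 0 0.01 0 0 0 0;0 0 0 0 0 0 0;0 0 0 0 0 0 0"

```text
time: 7.15
tcp_pos: [0.4838, 0.0059, 0.122]
tool_rot: [-1.136, 1.307, -1.321]
wrist_force: [-0.2, -0.4, -1.6]
finger_gap: 0.0175
```

```bash
python3 to.py 0.4792 0.0169 0.09 -7.4
```

```text
7.15 pos [0.4838 0.0059 0.122 ] yaw -8.22 tilt 0.46 gap 0.0175 F [-0.2 -0.4 -1.6]
shift [-0.0103  0.032  -0.0063] turn [-0.0069 -0.0143  0.0042]
```

>>> carry_out:
  steps: "0 -0.0105 0 -0.007 -0.004 -0.01 0.003;0 0 0.015 0 0 0 0;0 0 0.015 0 0 0 0;0 0 0 0 0 0 0;0 0 0 0 0 0 0"

```text
time: 7.65
tcp_pos: [0.4803, 0.0167, 0.0925]
tool_rot: [-1.138, 1.305, -1.312]
wrist_force: [-0.5, -0.0, -1.3]
finger_gap: 0.0171
```

```bash
python3 to.py 0.4782 0.017 0.065 -7.6
```

```text
7.65 pos [0.4803 0.0167 0.0925] yaw -7.86 tilt 0.29 gap 0.0171 F [-0.5 -0.  -1.3]
shift [ 0.      0.0275 -0.0023] turn [-0.0051 -0.0045  0.0001]
```

>>> carry_out:
  steps: "0 0 0.013 -0.002 -0.005 -0.004 0;0 0 0.012 0 0 0 0;0 0 0.003 0 0 0 0;0 0 0 0 0 0 0;0 0 0 0 0 0 0"

```text
time: 8.15
tcp_pos: [0.4791, 0.0172, 0.0632]
tool_rot: [-1.142, 1.306, -1.307]
wrist_force: [0.5, -0.0, -1.2]
finger_gap: 0.0175
```

```bash
python3 to.py 0.4782 0.017 0.0622 -7.6; python3 look.py wrist e
```

```text
8.15 pos [0.4791 0.0172 0.0632] yaw -7.61 tilt 0.07 gap 0.0175 F [ 0.5 -0.  -1.2]
shift [ 0.0003  0.001  -0.0009] turn [-0.0012 -0.0002 -0.0004]
8.15 [0.4791 0.0172 0.0632] z [ 0.991 -0.132  0.001] y [ 0.001  0.    -1.   ] yaw -7.61 gap 0.0175 F [ 0.5 -0.  -1.2]
```

View pics/e.png

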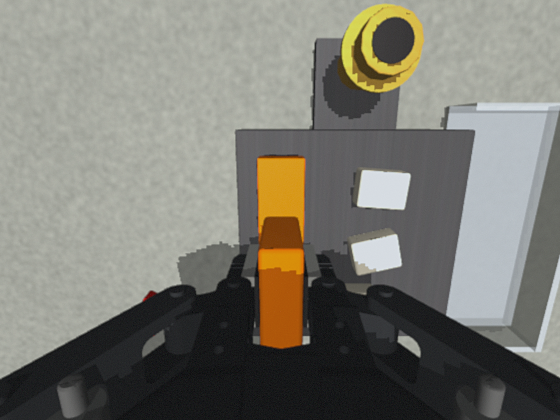

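>>> carry_out:
  steps: "0 0 0.001 0.005 0 0 0;0 0 0 0.008 0 0 0;0 0 0 0.008 0 0 0;0 0 0 0.008 0 0 0;0 0 0 0.008 0 0 0;0 0 0 0.008 0 0 0;0 0 0 0 0 0 0"

```text
time: 8.9
tcp_pos: [0.5298, 0.0106, 0.0634]
tool_rot: [-1.139, 1.303, -1.309]
wrist_force: [0.1, 0.4, -0.5]
finger_gap: 0.0171
```

```bash
python3 to.py 0.5982 0.001 0.0622 -7.6
```

```text
8.9 pos [0.5298 0.0106 0.0634] yaw -7.64 tilt 0.29 gap 0.0171 F [ 0.1  0.4 -0.5]
shift [0.0004 0.0016 0.0691] turn [-0.005  -0.0007 -0.001 ]
```

>>> carry_out:
  steps: "0 0 0.0015 0.007 -0.004 0 0;0 0 0 0.008 0 0 0;0 0 0 0.008 0 0 0;0 0 0 0.008 0 0 0;0 0 0 0.008 0 0 0;0 0 0 0.008 0 0 0;0 0 0 0.008 0 0 0;0 0 0 0.006 0 0 0;0 0 0 0 0 0 0;0 0 0 0 0 0 0"

```text
time: 9.9
tcp_pos: [0.5954, 0.0016, 0.0612]
tool_rot: [-1.143, 1.307, -1.306]
wrist_force: [-0.1, -1.2, -1.6]
finger_gap: 0.0172
```

```bash
python3 to.py 0.5982 0.001 0.0622 -7.6
python3 - <<'E'
from h import *
for n in ["scene","side"]:
    g=grab_frame(n); cv2.imwrite(f"pics/f_{n}.png",g)
m=[cam(n) for n in("scene","side")]
a=[]
for n,mm in zip(("scene","side"),m):
    u,v=proj(mm,[.59,0,.03]).astype(int); a.append(cv2.resize(cv2.imread(f"pics/f_{n}.png")[max(v-60,0):v+60,u-65:u+65],(400,370),interpolation=cv2.INTER_CUBIC))
cv2.imwrite("pics/f.png",np.hstack(a))
E
```

```text
9.9 pos [0.5954 0.0016 0.0612] yaw -7.64 tilt 0.05 gap 0.0172 F [-0.1 -1.2 -1.6]
shift [ 0.0002 -0.001   0.0028] turn [ 0.0005 -0.0007 -0.0008]
```

View pics/f.png

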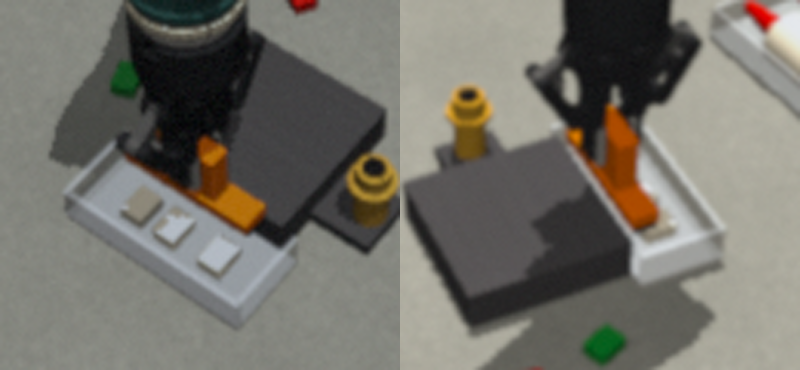

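All three chips lie in the trough, at (140,205), (175,228) and (219,254) in the left crop, and the plate is clear. Next I stand the scraper back where it came from.

>>> carry_out:
  steps: "0 0 -0.015 0 0 0 0;0 0 -0.02 0 0 0 0;0 0 -0.02 0 0 0 0;0 0.01 -0.01 -0.005 0 0 0;0 0.03 0 -0.011 0 0 0;0 0.035 0 -0.011 0 0 0;0 0.04 0 -0.011 0 0 0;0 0.04 0 -0.011 0 0 0;0 0.04 0 -0.011 0 0 0;0 0.04 0 -0.011 0 0 0;0 0.035 0 -0.011 0 0 0;0 0.02 0 -0.005 0 0 0;0 0 0 0 0 0 0;0 0 0 0 0 0 0"

```text
time: 11.4
tcp_pos: [0.4584, -0.2882, 0.1376]
tool_rot: [-1.14, 1.304, -1.31]
wrist_force: [0.4, 0.7, -0.6]
finger_gap: 0.0175
```

```bash
python3 to.py 0.54 -0.29 0.027 -7.6
```

```text
11.4 pos [ 0.4584 -0.2882  0.1376] yaw -7.72 tilt 0.23 gap 0.0175 F [ 0.4  0.7 -0.6]
shift [-0.0092  0.111   0.0806] turn [-0.0041 -0.002   0.0005]
```

>>> carry_out:
  steps: "0 -0.002 0.005 0.015 -0.004 0 0;0 -0.003 0.01 0.025 0 0 0;0 -0.003 0.01 0.025 0 0 0;0 0 0.015 0.01 0 0 0;0 0 0.018 0 0 0 0;0 0 0.015 0 0 0 0;0 0 0.01 0 0 0 0;0 0 0 0 0 0 0;0 0 0 0 0 0 0"

```text
time: 12.3
tcp_pos: [0.5474, -0.2763, 0.0507]
tool_rot: [-1.145, 1.293, -1.292]
wrist_force: [-0.1, 0.7, -1.8]
finger_gap: 0.0169
```

```bash
python3 to.py 0.54 -0.29 0.0262 -7.6
```

```text
12.3 pos [ 0.5474 -0.2763  0.0507] yaw -6.66 tilt 0.4 gap 0.0169 F [-0.1  0.7 -1.8]
shift [ 0.0146  0.0244 -0.0058] turn [-0.0041  0.0165 -0.0056]
```

>>> carry_out:
  steps: "0 0 0.01 0 -0.003 0 -0.006;0 0 0.008 0 0 0 0;0 0 0.003 0 0 0 0;0 0 0 0 0 0 0"

```text
time: 12.7
tcp_pos: [0.5481, -0.2772, 0.0299]
tool_rot: [-1.151, 1.291, -1.298]
wrist_force: [-0.1, 0.9, -1.1]
finger_gap: 0.0169
```

```bash
python3 to.py 0.547 -0.276 0.0258 -6.7
```

```text
12.7 pos [ 0.5481 -0.2772  0.0299] yaw -6.71 tilt 0.25 gap 0.0169 F [-0.1  0.9 -1.1]
shift [-0.001   0.0041 -0.0013] turn [-0.0038 -0.0001  0.0021]
```

>>> carry_out:
  steps: "0 0 0.003 0 -0.004 0 0.002;0 0 0.0015 0 0 0 0;0 0 0 0 0 0 0"

```text
time: 13.0
tcp_pos: [0.5484, -0.2778, 0.0257]
tool_rot: [-1.151, 1.295, -1.296]
wrist_force: [-0.4, -0.1, -0.7]
finger_gap: 0.0174
```

```bash
python3 to.py 0.547 -0.276 0.0258 -6.7
```

```text
13.0 pos [ 0.5484 -0.2778  0.0257] yaw -6.75 tilt 0.03 gap 0.0174 F [-0.4 -0.1 -0.7]
shift [-0.0016 -0.0001 -0.0016] turn [-0.0005 -0.0008  0.0003]
```

>>> carry_out:
  steps: "0 0 0.0006 0 0 0 0;0.085 0 0 0 0 0 0;0.085 0 0 0 0 0 0;0.085 0 0 0 0 0 0;0.085 0 0 0 0 0 0;0.085 0 0 0 0 0 0;0.085 0 -0.01 0 0 0 0;0.085 0 -0.02 0 0 0 0;0.085 0 -0.02 0 0 0 0;0.085 0 -0.03 0 0 0 0;0.085 0 -0.04 0 0 0 0;0.085 0 -0.04 0 0 0 0;0.085 0 0 0 0 0 0;0.085 0 0 0 0 0 0"

```text
time: 14.4
tcp_pos: [0.5486, -0.278, 0.1963]
tool_rot: [-1.149, 1.292, -1.298]
wrist_force: [0.4, -0.4, -1.0]
finger_gap: 0.0849
```

```bash
python3 to.py 0.497 0.324 0.2 -2; python3 look.py wrist g
python3 - <<'E'
from h import *
for q in ["scraper_grip"]: print(search_frame("wrist",q)[:2])
E
```

```text
14.4 pos [ 0.5486 -0.278   0.1963] yaw -6.76 tilt 0.22 gap 0.0849 F [ 0.4 -0.4 -1. ]
shift [-0.5918 -0.0048 -0.1221] turn [-0.0035 -0.0831  0.0013]
14.4 [ 0.5486 -0.278   0.1963] z [ 0.993 -0.118  0.004] y [ 0.003 -0.002 -1.   ] yaw -6.76 gap 0.0849 F [ 0.4 -0.4 -1. ]
[{'at': [0.5443, -0.2677, 0.0164], 'confidence': 0.93}]
```

View pics/g.png

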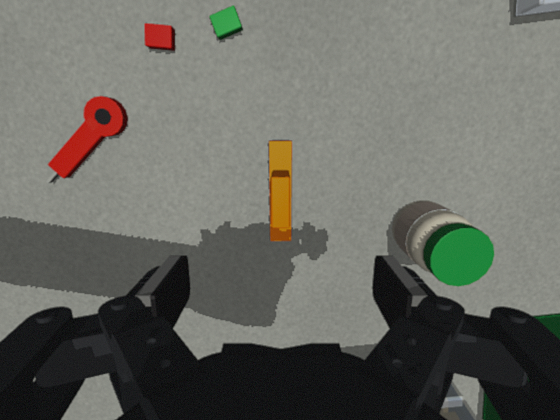

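The scraper stands upright at (281,190), clear of the plate.

>>> carry_out:
  steps: "0.085 -0.02 0 -0.004 0 0 0;0.085 -0.035 0 -0.008 0 0 0;0.085 -0.04 0 -0.008 0 0 0;0.085 -0.04 0 -0.008 0 0 0;0.085 -0.04 0 -0.008 0 0 0;0.085 -0.04 0 -0.008 0 0 0;0.085 -0.04 0 -0.008 0 0 0;0.085 -0.04 0 -0.008 0 0 0;0.085 -0.04 0 -0.008 0 0 0;0.085 -0.04 0 -0.008 0 0 0;0.085 -0.04 0 -0.008 0 0 0;0.085 -0.04 0 -0.008 0 0 0;0.085 -0.04 0 -0.008 0 0 0;0.085 -0.04 0 -0.008 0 0 0;0.085 -0.04 0 -0.008 0 0 0;0.085 -0.01 0 -0.003 0 0 0;0.085 0 0 0 0 0 0"

```text
time: 16.2
tcp_pos: [0.4852, 0.3358, 0.17]
tool_rot: [-1.186, 1.323, -1.291]
wrist_force: [-0.2, -0.5, 0.6]
finger_gap: 0.0849
```

>>> carry_out:
  steps: "0.085 0 0 0 0 0.14 0;0.085 0 0 0 0 0.14 0;0.085 0 0 0 0 0.14 0;0.085 0 0 0 0 0.14 0;0.085 0 0 0 0 0.14 0;0.085 0 0 0 0 0.14 0;0.085 0 0 0 0 0.14 0;0.085 0 0 0 0 0.14 0;0.085 0 0 0 0 0.14 0;0.085 0 0 0 0 0.14 0;0.085 0 0 0 0 0.05 0;0.085 0 0 0 0 0 0"

```text
time: 17.4
tcp_pos: [0.4867, 0.3077, 0.1601]
tool_rot: [-0.04, -2.113, 2.184]
wrist_force: [-0.2, 0.0, 0.5]
finger_gap: 0.0849
```

```bash
python3 to.py 0.497 0.324 0.15 -90; python3 -c "
from h import *
print(read_state()['q'].round(2))"
```

```text
17.4 pos [0.4867 0.3077 0.1601] yaw -95.17 tilt 3.61 gap 0.0849 F [-0.2  0.   0.5]
shift [-0.0092  0.009  -0.0175] turn [-0.033  -0.0911  0.0537]
[-0.78  0.46  0.22  1.81 -0.12  0.94 -2.17]
```

>>> carry_out:
  steps: "0.085 -0.005 0.003 -0.009 -0.017 -0.045 0.027;0.085 -0.004 0 -0.009 -0.016 -0.045 0.027;0.085 0 0 0 0 0 0;0.085 0 0 0 0 0 0"

```text
time: 17.8
tcp_pos: [0.4978, 0.3186, 0.1545]
tool_rot: [-0.0, -2.216, 2.224]
wrist_force: [-0.4, 0.2, 0.6]
finger_gap: 0.0849
```

```bash
python3 to.py 0.497 0.324 0.15 -90; python3 look.py wrist h
python3 - <<'E'
from h import *
for q in ["dish_center","dish_spout","ball_center"]: print(q,search_frame("wrist",q)[:2])
E
```

```text
17.8 pos [0.4978 0.3186 0.1545] yaw -90.07 tilt 0.23 gap 0.0849 F [-0.4  0.2  0.6]
shift [ 0.0008  0.0045 -0.0054] turn [-0.0038 -0.0012  0.0012]
17.8 [0.4978 0.3186 0.1545] z [-0.001 -1.     0.004] y [-0.001 -0.004 -1.   ] yaw -90.07 gap 0.0849 F [-0.4  0.2  0.6]
dish_center [{'at': [0.4998, 0.3297, 0.0348], 'confidence': 0.79}]
dish_spout [{'at': [0.5016, 0.3273, 0.0388], 'confidence': 0.94}]
ball_center [{'at': [0.4996, 0.3244, 0.0478], 'confidence': 0.79}, {'at': [0.3699, 0.2352, 0.0088], 'confidence': 0.64}]
```

View pics/h.png

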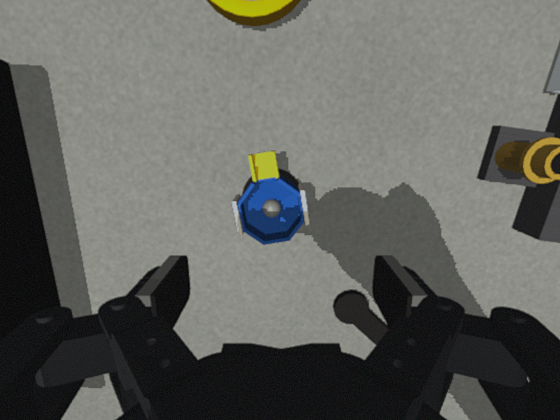

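Run:
```python
from h import *
m=cam("wrist")
E=np.array([onz(m,u,.056) for u in [(233.5,203),(238.5,232),(302,191),(307.5,224)]]); print(E.round(4),E.mean(0).round(4))
print("yaw", [np.degrees(np.arctan2(*(E[i]-E[i+1])[1::-1])).round(1) for i in (0,2)], np.degrees(np.arctan2(*(E[0]+E[1]-E[2]-E[3])[1::-1])).round(1)-90)
b=onz(m,(272,208),.047); t=(onz(m,(248.5,154),.045)+onz(m,(277,151),.045))/2; print("ball",b.round(4),"tip",t.round(4),np.degrees(np.arctan2(*(t-E.mean(0))[1::-1])),np.linalg.norm((t-E.mean(0))[:2]))
```

```text
[[0.5041 0.3581 0.056 ]
 [0.4793 0.3549 0.056 ]
 [0.5139 0.3029 0.056 ]
 [0.4862 0.2978 0.056 ]] [0.4959 0.3284 0.056 ]
yaw [np.float64(7.2), np.float64(10.3)] 8.400000000000006
ball [0.4975 0.3272 0.047 ] tip [0.5435 0.3344 0.045 ] 7.159773815890162 0.04794374667737273
```

Ears, spout length (47.9 mm) and ball all agree: dish centre (0.496,0.328), yaw about 8°, with the spout at (263,165) and the ball at (272,208) in the picture.

```bash
python3 to.py 0.4962 0.328 0.09 -81.7
```

```text
18.0 pos [0.4979 0.3195 0.1547] yaw -90.03 tilt 0.17 gap 0.085 F [ 0.8 -0.7  0.9]
shift [ 0.0017  0.0647 -0.0087] turn [-0.0029 -0.1455  0.0006]
```

>>> carry_out:
  steps: "0.085 0.001 0.01 -0.005 -0.002 -0.07 0;0.085 0 0.015 -0.004 -0.002 -0.075 0;0.085 0 0.015 0 0 0 0;0.085 0 0.015 0 0 0 0;0.085 0 0 0 0 0 0;0.085 0 0 0 0 0 0"

```text
time: 18.6
tcp_pos: [0.4974, 0.3279, 0.0975]
tool_rot: [-0.155, 2.148, -2.146]
wrist_force: [0.3, 0.3, 0.1]
finger_gap: 0.085
```

```bash
python3 to.py 0.4962 0.328 0.06 -81.7
```

```text
18.6 pos [0.4974 0.3279 0.0975] yaw -81.77 tilt 0.04 gap 0.085 F [0.3 0.3 0.1]
shift [ 0.0012  0.0375 -0.0003] turn [ 0.0007 -0.0012  0.    ]
```

>>> carry_out:
  steps: "0.085 0.001 0.012 0 0 0 0;0.085 0 0.014 0 0 0 0;0.085 0 0.012 0 0 0 0;0.085 0 0 0 0 0 0;0.085 0 0 0 0 0 0"

```text
time: 19.1
tcp_pos: [0.4967, 0.3277, 0.0566]
tool_rot: [-0.152, 2.148, -2.146]
wrist_force: [0.2, 0.3, 0.3]
finger_gap: 0.0852
```

```bash
python3 to.py 0.4962 0.328 0.027 -81.7
```

```text
19.1 pos [0.4967 0.3277 0.0566] yaw -81.85 tilt 0.06 gap 0.0852 F [0.2 0.3 0.3]
shift [ 0.0005  0.0296 -0.0003] turn [ 0.0007 -0.0026 -0.0007]
```

>>> carry_out:
  steps: "0.085 0 0.01 0 0 -0.002 0;0.085 0 0.01 0 0 0 0;0.085 0 0.007 0 0 0 0;0.085 0 0 0 0 0 0;0.085 0 0 0 0 0 0"

```text
time: 19.6
tcp_pos: [0.497, 0.328, 0.0275]
tool_rot: [-0.154, 2.147, -2.145]
wrist_force: [0.6, -1.3, 0.1]
finger_gap: 0.0847
```

```bash
python3 to.py 0.4962 0.328 0.027 -81.7
python3 - <<'E'
from h import *
a=[]
for n,c in (("scene",(436,252)),("side",(216,150)),("wrist",(280,270))):
    g=grab_frame(n); w=40 if n!="wrist" else 120; u,v=c
    a.append(cv2.resize(g[v-w:v+w,u-w:u+w],(266,266),interpolation=cv2.INTER_CUBIC))
cv2.imwrite("pics/i.png",np.hstack(a))
E
```

```text
19.6 pos [0.497  0.328  0.0275] yaw -81.73 tilt 0.1 gap 0.0847 F [ 0.6 -1.3  0.1]
shift [ 0.0008  0.0005 -0.0002] turn [ 0.0011 -0.0005 -0.0013]
```

View pics/i.png

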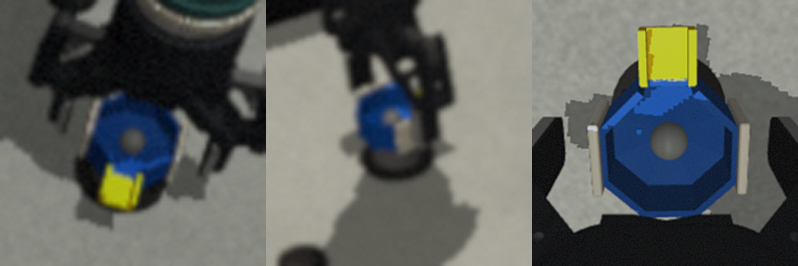

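The dish sits centred between the open jaws and the ball is in its middle at (669,141) in the crop. Closing slowly.

>>> carry_out:
  steps: "0.076 0 0 0 0 0 0;0.071 0 0 0 0 0 0;0.067 0 0 0 0 0 0;0.064 0 0 0 0 0 0;0.062 0 0 0 0 0 0;0.061 0 0 0 0 0 0;0.06 0 0 0 0 0 0;0.059 0 0 0 0 0 0;0.05 0 0 0 0 0 0;0.05 0 0 0 0 0 0;0.05 0 0 0 0 0 0"
  newtons: 35

```text
time: 20.85
tcp_pos: [0.498, 0.3283, 0.0295]
tool_rot: [-0.151, 2.148, -2.142]
wrist_force: [-0.2, -0.3, 1.6]
finger_gap: 0.0594
```

```bash
python3 to.py 0.4962 0.328 0.027 -81.7
```

```text
20.85 pos [0.498  0.3283 0.0295] yaw -81.74 tilt 0.26 gap 0.0594 F [-0.2 -0.3  1.6]
shift [ 0.0019  0.0025 -0.    ] turn [ 0.0023 -0.0008 -0.0039]
```

>>> carry_out:
  steps: "0.05 0 -0.002 0 0 0 0;0.05 0 -0.004 0 0 0 0;0.05 0 -0.006 0 0 0 0;0.05 0 -0.007 0 0 0 0;0.05 0 -0.007 0 0 0 0;0.05 0 -0.005 0 0 0 0;0.05 0 -0.003 0 0 0 0;0.05 0 -0.001 0 0 0 0"

```text
time: 21.65
tcp_pos: [0.4976, 0.3285, 0.0674]
tool_rot: [-0.151, 2.148, -2.142]
wrist_force: [0.5, 0.3, 0.4]
finger_gap: 0.0594
```

```bash
python3 to.py 0.498 0.3283 0.12 -81.7
cat > ball.py <<'E'
from h import *
# ball vs dish: bluish mask centroid and grey ball blob in the wrist picture
g=grab_frame("wrist"); cv2.imwrite("pics/ball.png",g)
r=g[130:330,180:380].astype(int); b,gg,rr=r[...,0],r[...,1],r[...,2]
hsv=cv2.cvtColor(g[130:330,180:380],cv2.COLOR_BGR2HSV)
blue=((hsv[...,0]>100)&(hsv[...,0]<130)&(hsv[...,1]>120)).astype(np.uint8)
x,y,w,h=cv2.boundingRect(max(cv2.findContours(blue,0,2)[0],key=cv2.contourArea))
hull=np.zeros_like(blue); c=max(cv2.findContours(blue,0,2)[0],key=cv2.contourArea); cv2.fillConvexPoly(hull,cv2.convexHull(c),1)
hull=cv2.erode(hull,np.ones((13,13),np.uint8))
ball=((hsv[...,1]<70)&(hull>0)).astype(np.uint8)
cs=cv2.findContours(ball,0,2)[0]
k=max(cs,key=cv2.contourArea); (bx,by),br=cv2.minEnclosingCircle(k)
print("dish box",x+180,y+130,w,h,"mid",x+w/2+180,y+h/2+130,"ball",round(bx+180,1),round(by+130,1),"r",round(br,1))
E
python3 ball.py
```

```text
21.65 pos [0.4976 0.3285 0.0674] yaw -81.73 tilt 0.27 gap 0.0594 F [0.5 0.3 0.4]
shift [-0.0006 -0.0526  0.0001] turn [ 0.0027 -0.0005 -0.0038]
dish box 220 220 123 110 mid 281.5 275.0 ball 280.9 276.4 r 16.7
```

>>> carry_out:
  steps: "0.05 0 -0.002 0 0 0 -0.002;0.05 0 -0.004 0 0 0 -0.002;0.05 0 -0.006 0 0 0 0;0.05 0 -0.008 0 0 -0.01 0;0.05 0 -0.008 0 0 -0.02 0;0.05 0 -0.007 0 0 -0.03 0;0.05 0 -0.006 0 0 -0.04 0;0.05 0 -0.004 0 0 -0.04 0;0.05 0 -0.002 0 0 -0.04 0;0.05 0 0 0 0 -0.03 0;0.05 0 0 0 0 -0.02 0;0.05 0 0 0 0 -0.01 0;0.05 0 0 0 0 0 0"

```text
time: 23.0
tcp_pos: [0.4981, 0.3284, 0.1208]
tool_rot: [-0.407, 2.002, -1.995]
wrist_force: [-0.3, -1.2, -0.4]
finger_gap: 0.0595
```

```bash
python3 to.py 0.498 0.3283 0.12 -7.6; python3 ball.py
```

```text
23.0 pos [0.4981 0.3284 0.1208] yaw -66.86 tilt 0.22 gap 0.0595 F [-0.3 -1.2 -0.4]
shift [0.0002 0.0008 0.0001] turn [ 0.0015 -1.0343 -0.0038]
dish box 220 219 123 111 mid 281.5 274.5 ball 281.0 276.4 r 16.7
```

>>> carry_out:
  steps: "0.05 0 0 0 0 -0.015 -0.002;0.05 0 0 0 0 -0.03 0;0.05 0 0 0 0 -0.045 0;0.05 0 0 0 0 -0.055 0;0.05 0 0 0 0 -0.055 0;0.05 0 0 0 0 -0.055 0;0.05 0 0 0 0 -0.055 0;0.05 0 0 0 0 -0.055 0;0.05 0 0 0 0 -0.045 0;0.05 0 0 0 0 -0.03 0;0.05 0 0 0 0 -0.015 0;0.05 0 0 0 0 0 0"

```text
time: 24.25
tcp_pos: [0.4975, 0.328, 0.1192]
tool_rot: [-0.809, 1.693, -1.689]
wrist_force: [-0.1, -0.5, -1.1]
finger_gap: 0.0594
```

```bash
python3 to.py 0.498 0.3283 0.12 -7.6; python3 ball.py
```

```text
24.25 pos [0.4975 0.328  0.1192] yaw -38.97 tilt 0.18 gap 0.0594 F [-0.1 -0.5 -1.1]
shift [-0.0005 -0.0008  0.0002] turn [ 0.0031 -0.5476  0.0006]
dish box 219 219 124 111 mid 281.0 274.5 ball 280.8 276.4 r 16.7
```

>>> carry_out:
  steps: "0.05 0 0 0 0.001 -0.015 0;0.05 0 -0.001 0 0.001 -0.03 0;0.05 0 -0.001 0 0 -0.045 0;0.05 0 -0.001 0 0 -0.055 0;0.05 0 -0.001 0 0 -0.055 0;0.05 0 0 0 0 -0.055 0;0.05 0 0 0 0 -0.055 0;0.05 0 0 0 0 -0.055 0;0.05 0 0 0 0 -0.055 0;0.05 0 0 0 0 -0.045 0;0.05 0 0 0 0 -0.03 0;0.05 0 0 0 0 -0.015 0;0.05 0 0 0 0 0 0"

```text
time: 25.6
tcp_pos: [0.4976, 0.3285, 0.1244]
tool_rot: [-1.143, 1.307, -1.309]
wrist_force: [-0.2, 0.3, -1.5]
finger_gap: 0.0594
```

```bash
python3 to.py 0.5258 0.0106 0.1175 -7.6; python3 ball.py
```

```text
25.6 pos [0.4976 0.3285 0.1244] yaw -7.74 tilt 0.06 gap 0.0594 F [-0.2  0.3 -1.5]
shift [0.3112 0.0072 0.0707] turn [-0.0005 -0.0024  0.001 ]
dish box 219 218 124 112 mid 281.0 274.0 ball 280.8 276.4 r 16.7
```

>>> carry_out:
  steps: "0.05 0.002 0 0.0005 0 0 0;0.05 0.004 0 0.001 0 0 0;0.05 0.006 0 0.0013 0 0 0;0.05 0.008 0 0.0018 0 0 0;0.05 0.01 0 0.0023 0 0 0;0.05 0.011 0 0.0025 0 0 0;0.05 0.011 0 0.0025 0 0 0;0.05 0.011 0 0.0025 0 0 0;0.05 0.011 0 0.0025 0 0 0;0.05 0.011 0 0.0025 0 0 0;0.05 0.011 0 0.0025 0 0 0;0.05 0.011 0 0.0025 0 0 0;0.05 0.011 0 0.0025 0 0 0;0.05 0.01 0 0.0023 0 0 0;0.05 0.008 0 0.0018 0 0 0;0.05 0.006 0 0.0013 0 0 0;0.05 0.004 0 0.001 0 0 0;0.05 0.002 0 0.0005 0 0 0;0.05 0 0 0 0 0 0"

```text
time: 27.55
tcp_pos: [0.5124, 0.1618, 0.1249]
tool_rot: [-1.141, 1.309, -1.313]
wrist_force: [-0.1, 0.2, -1.6]
finger_gap: 0.0592
```

```bash
python3 to.py 0.5258 0.0106 0.1175 -7.6; python3 ball.py
```

```text
27.55 pos [0.5124 0.1618 0.1249] yaw -7.96 tilt 0.12 gap 0.0592 F [-0.1  0.2 -1.6]
shift [0.1479 0.0076 0.0342] turn [-0.0012 -0.0063  0.0017]
dish box 219 221 124 109 mid 281.0 275.5 ball 281.0 276.4 r 16.7
```

>>> carry_out:
  steps: "0.05 0.002 0 0.0005 0 -0.002 0;0.05 0.004 0 0.001 0 -0.002 0;0.05 0.006 0 0.0013 0 -0.002 0;0.05 0.008 0 0.0018 0 0 0;0.05 0.01 0 0.0023 0 0 0;0.05 0.011 0.001 0.0025 0 0 0;0.05 0.011 0.001 0.0025 0 0 0;0.05 0.011 0.001 0.0025 0 0 0;0.05 0.011 0.001 0.0025 0 0 0;0.05 0.011 0.001 0.0025 0 0 0;0.05 0.011 0.001 0.0025 0 0 0;0.05 0.01 0.001 0.0023 0 0 0;0.05 0.01 0 0.0023 0 0 0;0.05 0.008 0 0.0018 0 0 0;0.05 0.006 0 0.0013 0 0 0;0.05 0.004 0 0.001 0 0 0;0.05 0.002 0 0.0005 0 0 0;0.05 0 0 0 0 0 0;0.05 0 0 0 0 0 0"

```text
time: 29.5
tcp_pos: [0.5265, 0.0109, 0.1174]
tool_rot: [-1.144, 1.304, -1.307]
wrist_force: [1.1, 0.6, -1.8]
finger_gap: 0.0595
```

```bash
python3 to.py 0.5258 0.0106 0.1175 -7.6; python3 ball.py
```

```text
29.5 pos [0.5265 0.0109 0.1174] yaw -7.55 tilt 0.11 gap 0.0595 F [ 1.1  0.6 -1.8]
shift [ 0.0004 -0.0001 -0.0007] turn [-0.0014  0.0009  0.0013]
dish box 219 220 124 110 mid 281.0 275.0 ball 280.8 276.3 r 16.7
```

>>> carry_out:
  steps: "0.05 0 0 0 0 0 0;0.05 0 0 0 0 0 0;0.05 0 0 0 0 0 0"

```text
time: 29.85
tcp_pos: [0.5264, 0.012, 0.1174]
tool_rot: [-1.145, 1.303, -1.306]
wrist_force: [-0.5, -0.8, -0.8]
finger_gap: 0.0597
```

```bash
python3 to.py 0.5258 0.0106 0.1175 -7.6
python3 - <<'E'
from h import *
g=[grab_frame(n) for n in("scene","side","wrist")]
cv2.imwrite("pics/j.png",np.hstack([cv2.resize(g[0][80:280,140:480],(400,300)),cv2.resize(g[1][120:360,150:470],(400,300))])); cv2.imwrite("pics/k.png",g[2])
E
python3 -c "
import cv2,numpy as np
a=cv2.imread('pics/j.png');b=cv2.resize(cv2.imread('pics/k.png'),(400,300));cv2.imwrite('pics/l.png',np.vstack([a,np.hstack([b,b*0])]))"
```

```text
29.85 pos [0.5264 0.012  0.1174] yaw -7.45 tilt 0.09 gap 0.0597 F [-0.5 -0.8 -0.8]
shift [ 0.0014 -0.0001 -0.0005] turn [-0.0013  0.0027  0.001 ]
```

View pics/l.png

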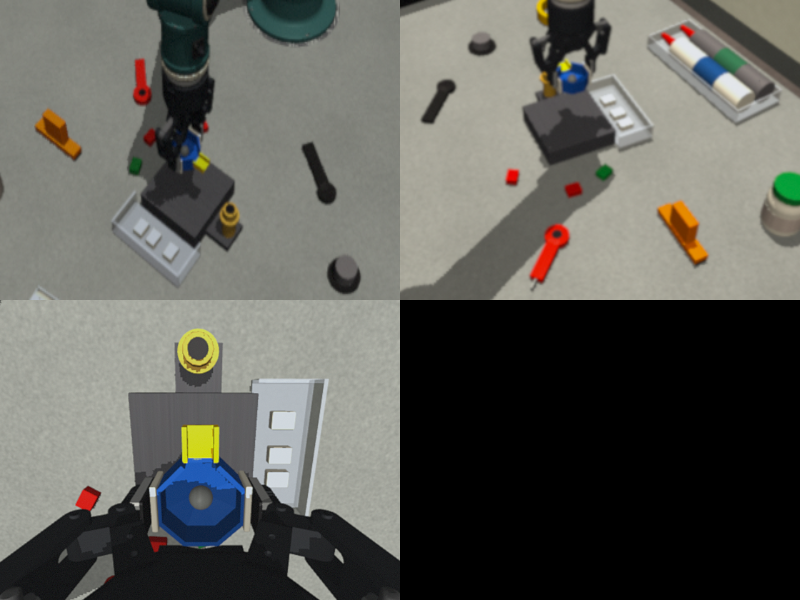

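The chips are in the trough and the scraper is standing clear. The spout at (201,440) points at the catch at (198,350), and the ball is centred at (200,498).

```bash
python3 -c "
from plant import *
print(hand_in())"
```

```text
the job is handed in; nothing more can be done
None
```

The job is done and handed in at about 30 s of the allowed 72 s.

- **Chips:** I held the scraper by its grip and swept all three chips into the trough without the fingers touching them. The last picture shows them lying there.
- **Scraper:** It stands upright on the table near where it started, about 0.29 m from the plate's centre.
- **Dish:** I lifted it by its ears, turned it about 74° so the spout faces the catch, and carried it slowly over the plate. It is still gripped, with the jaws 59.7 mm apart.
- **Final pose:** The tool is about 1.5 mm from my estimate of the plate's centre. Tool tilt is 0.1° and yaw is within 0.2° of the catch direction.
- **Height:** The task did not say which point of the dish the 9 cm refers to. I put its centre about 94 mm above the plate's top, so its underside is about 79 mm above it.
- **Ball:** It stayed within a fraction of a pixel of the dish's middle at every stop of the carry.
- **Bystanders:** I never touched the opener, smoothing tool or jar, and they look unmoved in the final views. The tape roll was mostly out of those crops, but nothing went near it.

No check failed. The only disagreement was about 2 mm between my two fixes of the plate's centre, so I used their average.

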